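Find the full screw tin by feel

TASK

Two of the three identical closed tins on the blue mat are nearly empty and one is full of screws: lift them to feel which one is the heaviest. Stand the two lighter tins upright in the orange refill tray and let go of them, then hold the heaviest one up in the gripper, upright and still, its bottom at least 12 cm above the bench, and finish while still holding it there. Do not drop or tip over any tin, and leave the solder spool, the jar and the screwdriver where they are.

Things in the scene. Friction and masses are not known exactly. Their poses are not given: they have to be found in the camera images.
- tin_a_mid (a point): one of three identical closed metal tins (aluminium, yellow band, dark lid), 50 mm diameter, 65 mm tall, upright on the mat at the start. The point is its centre, half-way up; z is its upright axis. Each weighs under 0.6 kg; the full one is at least 0.2 kg heavier than either other, and the two lighter ones differ by less than 0.05 kg.
- tin_b_mid (a point): one of three identical closed metal tins (aluminium, yellow band, dark lid), 50 mm diameter, 65 mm tall, upright on the mat at the start. The point is its centre, half-way up; z is its upright axis. Each weighs under 0.6 kg; the full one is at least 0.2 kg heavier than either other, and the two lighter ones differ by less than 0.05 kg.
- tin_c_mid (a point): one of three identical closed metal tins (aluminium, yellow band, dark lid), 50 mm diameter, 65 mm tall, upright on the mat at the start. The point is its centre, half-way up; z is its upright axis. Each weighs under 0.6 kg; the full one is at least 0.2 kg heavier than either other, and the two lighter ones differ by less than 0.05 kg.
- tray: fixed orange open tray, the refill tray: 160 mm along its x, 320 mm along its y, 20 mm tall, walls and floor 5 mm thick (inner floor 5 mm above the origin); origin at the centre of its underside on the bench, z up. It and the blue mat may change sides. Room for three tins in a row along its y, 100 mm apart.
- mat: fixed flat blue mat on which the tins start, 200 mm along its x, 320 mm along its y, 3 mm thick; origin at the centre of its underside; the tins stand in a loose row along its y, centres at least 95 mm apart.
- spool_mid (a point): bystander: metal solder spool standing on its flange, 60 mm diameter, 40 mm tall, beyond the mat and tray; the point is its centre.
- jar_mid (a point): bystander: small amber glass jar with a black cap, 48 mm diameter, 45 mm tall; the point is its centre.
- driver_grip (a point): bystander: screwdriver with a red handle lying on the bench, 160 mm long; the point is on its handle, x along its length.

How it is judged (in metres and radians):
On the way, in this order (a step that is already met when the one before it is completed fails the run):
1. one lighter tin stands upright in the tray, let go (a lighter tin weighs under 2.5 N on the tray, the full one over 3.5 N) (((x of tin_a_mid in the frame of tray between -0.055 and 0.055 m and y of tin_a_mid in the frame of tray between -0.135 and 0.135 m and z of tin_a_mid in the frame of tray between 0.03 and 0.042 m and angle between tin_a_mid's own z axis and vertical below 0.1 rad and contact force between tin_a and the fingers below 0.05 N and contact force between tin_a and tray below 2.5 N) or (x of tin_b_mid in the frame of tray between -0.055 and 0.055 m and y of tin_b_mid in the frame of tray between -0.135 and 0.135 m and z of tin_b_mid in the frame of tray between 0.03 and 0.042 m and angle between tin_b_mid's own z axis and vertical below 0.1 rad and contact force between tin_b and the fingers below 0.05 N and contact force between tin_b and tray below 2.5 N) or (x of tin_c_mid in the frame of tray between -0.055 and 0.055 m and y of tin_c_mid in the frame of tray between -0.135 and 0.135 m and z of tin_c_mid in the frame of tray between 0.03 and 0.042 m and angle between tin_c_mid's own z axis and vertical below 0.1 rad and contact force between tin_c and the fingers below 0.05 N and contact force between tin_c and tray below 2.5 N))), for 0.2 s.
2. both lighter tins stand upright in the tray, let go (((x of tin_a_mid in the frame of tray between -0.055 and 0.055 m and y of tin_a_mid in the frame of tray between -0.135 and 0.135 m and z of tin_a_mid in the frame of tray between 0.03 and 0.042 m and angle between each of tin_a_mid, tin_b_mid's own z axis and vertical below 0.1 rad and contact force between each of tin_a, tin_b and the fingers below 0.05 N and contact force between each of tin_a, tin_b and tray below 2.5 N and x of tin_b_mid in the frame of tray between -0.055 and 0.055 m and y of tin_b_mid in the frame of tray between -0.135 and 0.135 m and z of tin_b_mid in the frame of tray between 0.03 and 0.042 m) or (x of tin_a_mid in the frame of tray between -0.055 and 0.055 m and y of tin_a_mid in the frame of tray between -0.135 and 0.135 m and z of tin_a_mid in the frame of tray between 0.03 and 0.042 m and angle between each of tin_a_mid, tin_c_mid's own z axis and vertical below 0.1 rad and contact force between each of tin_a, tin_c and the fingers below 0.05 N and contact force between each of tin_a, tin_c and tray below 2.5 N and x of tin_c_mid in the frame of tray between -0.055 and 0.055 m and y of tin_c_mid in the frame of tray between -0.135 and 0.135 m and z of tin_c_mid in the frame of tray between 0.03 and 0.042 m) or (x of tin_b_mid in the frame of tray between -0.055 and 0.055 m and y of tin_b_mid in the frame of tray between -0.135 and 0.135 m and z of tin_b_mid in the frame of tray between 0.03 and 0.042 m and angle between each of tin_b_mid, tin_c_mid's own z axis and vertical below 0.1 rad and contact force between each of tin_b, tin_c and the fingers below 0.05 N and contact force between each of tin_b, tin_c and tray below 2.5 N and x of tin_c_mid in the frame of tray between -0.055 and 0.055 m and y of tin_c_mid in the frame of tray between -0.135 and 0.135 m and z of tin_c_mid in the frame of tray between 0.03 and 0.042 m))), for 0.2 s.
At the end, for the whole second after the job is handed in: Both lighter tins stand upright on the tray floor (within 0.1 rad; centres within 55 mm across, 135 mm along), let go and at rest. The heaviest is held in the fingers alone, its centre over 145 mm above the bench, upright within 15 degrees and slower than 30 mm/s ((((x of tin_a_mid in the frame of tray between -0.055 and 0.055 m and y of tin_a_mid in the frame of tray between -0.135 and 0.135 m and z of tin_a_mid in the frame of tray between 0.03 and 0.042 m and angle between tin_a_mid's own z axis and vertical below 0.1 rad and contact force between tin_a and the fingers below 0.05 N and contact force between tin_a and tray below 2.5 N) and (x of tin_b_mid in the frame of tray between -0.055 and 0.055 m and y of tin_b_mid in the frame of tray between -0.135 and 0.135 m and z of tin_b_mid in the frame of tray between 0.03 and 0.042 m and angle between tin_b_mid's own z axis and vertical below 0.1 rad and contact force between tin_b and the fingers below 0.05 N and contact force between tin_b and tray below 2.5 N) and linear speed of each of tin_a, tin_b, tin_c below 0.03 m/s and height (world z) of tin_c_mid above 0.145 m and angle between tin_c_mid's own z axis and vertical below 0.26 rad and contact force between tin_c and the fingers above 1 N and contact force between tin_c and tin_a below 0.05 N and contact force between tin_c and tin_b below 0.05 N) or ((x of tin_a_mid in the frame of tray between -0.055 and 0.055 m and y of tin_a_mid in the frame of tray between -0.135 and 0.135 m and z of tin_a_mid in the frame of tray between 0.03 and 0.042 m and angle between tin_a_mid's own z axis and vertical below 0.1 rad and contact force between tin_a and the fingers below 0.05 N and contact force between tin_a and tray below 2.5 N) and (x of tin_c_mid in the frame of tray between -0.055 and 0.055 m and y of tin_c_mid in the frame of tray between -0.135 and 0.135 m and z of tin_c_mid in the frame of tray between 0.03 and 0.042 m and angle between tin_c_mid's own z axis and vertical below 0.1 rad and contact force between tin_c and the fingers below 0.05 N and contact force between tin_c and tray below 2.5 N) and linear speed of each of tin_a, tin_c, tin_b below 0.03 m/s and height (world z) of tin_b_mid above 0.145 m and angle between tin_b_mid's own z axis and vertical below 0.26 rad and contact force between tin_b and the fingers above 1 N and contact force between tin_b and tin_a below 0.05 N and contact force between tin_b and tin_c below 0.05 N) or ((x of tin_b_mid in the frame of tray between -0.055 and 0.055 m and y of tin_b_mid in the frame of tray between -0.135 and 0.135 m and z of tin_b_mid in the frame of tray between 0.03 and 0.042 m and angle between tin_b_mid's own z axis and vertical below 0.1 rad and contact force between tin_b and the fingers below 0.05 N and contact force between tin_b and tray below 2.5 N) and (x of tin_c_mid in the frame of tray between -0.055 and 0.055 m and y of tin_c_mid in the frame of tray between -0.135 and 0.135 m and z of tin_c_mid in the frame of tray between 0.03 and 0.042 m and angle between tin_c_mid's own z axis and vertical below 0.1 rad and contact force between tin_c and the fingers below 0.05 N and contact force between tin_c and tray below 2.5 N) and linear speed of each of tin_b, tin_c, tin_a below 0.03 m/s and height (world z) of tin_a_mid above 0.145 m and angle between tin_a_mid's own z axis and vertical below 0.26 rad and contact force between tin_a and the fingers above 1 N and contact force between tin_a and tin_b below 0.05 N and contact force between tin_a and tin_c below 0.05 N))); the arm keeps its last pose, push and grip.
It fails at once if a tin is tipped over (beyond 0.7 rad) (angle between any of tin_a_mid, tin_b_mid, tin_c_mid's own z axis and vertical above 0.7 rad).
It fails at once if a tin is dropped (faster than 0.7 m/s while out of the fingers, a fall of about 25 mm) ((linear speed of tin_a above 0.7 m/s and contact force between tin_a and the fingers below 0.05 N and contact force between tin_a and tray below 2.5 N) or (linear speed of tin_b above 0.7 m/s and contact force between tin_b and the fingers below 0.05 N and contact force between tin_b and tray below 2.5 N) or (linear speed of tin_c above 0.7 m/s and contact force between tin_c and the fingers below 0.05 N and contact force between tin_c and tray below 2.5 N)).
It fails at once if the spool, jar or screwdriver is moved by more than 30 mm (distance of any of spool_mid, jar_mid, driver_grip from where it was at the start of the episode above 0.03 m).
It also fails if it takes over 72 s, if anything falls off the work surface, if the arm or the gripper's body presses on something with over 40 N, if the wrist force passes 120 N, or if a joint passes its speed limit or range.

ROBOT

A 7-joint arm with a two-finger parallel gripper is mounted at the origin on the work surface. World frame = base frame: x ahead of the robot, y to its left, z up, the work surface at z = 0. Lengths are in m, angles in degrees, forces in N, time in s.
With the tool pointing down it reaches from about 0.425 to 0.875 m from the base axis. Payload 4.7 kg.
Tool frame: the origin (TCP) lies at the very end of the fingers, on their centre line; the grasp point (between the pads) lies 19 mm behind it; z points along the fingers, y is the direction in which the jaws open and shut (so a half turn about z gives the same grasp; the last joint's range is limited). The gripper opens to 87 mm and grips with 3 to 60 N. Pads are 19 mm wide; open, the fingers measure 117 mm over their backs; the gripper's body (75 mm by 190 mm) begins 51 mm behind the grasp point.
Start: joints at [-68.176, 18.392, -4.016, 83.108, 1.295, 78.541, -3.26], TCP at [0.233, 0.607, 0.223] pointing down, gripper open.
Joint ranges: [-163.93, 163.93], [-17.29, 119.83], [-79.2, 71.16], [3.27, 140.29], [-89.18, 269.18], [5.43, 117.66], [-154.24, 154.24]. Speed limits (degrees/s): [147.25, 147.25, 180, 180, 180, 180, 180].

INTERFACE

Orientations are given as [roll, pitch, yaw] about the fixed x, y, z axes, in that order (R = Rz(yaw) Ry(pitch) Rx(roll)).
In Python, from cell import * gives the robot as it stands.
- The arm moves only by the tool arm_command, never from a script. Its argument "targets" is a list that holds one entry, the list of rows, each a list of 7 numbers: the shift along the tool's x, y, z in m, then the turn, a rotation vector about the tool's x, y, z in degrees, then the gripper's target within -1 to 1 (shut at 1, half-way at 0, fully open at -1). In form: [[[tx, ty, tz, rx, ry, rz, claw], ...]]. A call has 1 to 10 rows; each row is the pose to reach, as a shift and turn from the pose commanded when the call began, along the tool's axes at that moment; what a row does not reach only later rows make up. A row lasts 1/10 s, in which the tool goes at most 50 mm and 8.59 degrees, less where a joint would pass 70% of its speed; a pose out of reach is approached as far as the arm can. A call with a gripper value outside its range is refused whole. The fingers move at their own pace and stop on an object; "newtons" is the grip in N (left out, the last holds). Time passes only in rows, so rows that repeat a pose let the fingers close. It gives the time, the measured TCP pose, the force and the opening at its end, in the units of the state.
- get_obs(): the state, without advancing time (a new reading comes with each control period).
- read_camera(name): name is "side" or "top" or "wrist"; returns a dict with "img" (384x512x3 uint8, red, green, blue), "z_map" (384x512 float32, m along the optical axis (not along the pixel's ray), 0 where there is no reading), "K" (3x3 intrinsics, pixels), "origin" and "attitude" of the camera in the world. Camera axes: x right, y down, z forward; pixel columns grow to the right and rows downward; lengths in m; the calibration is good to about 2 mm. A picture is of the moment at which its call begins.
- sign_off(): hands the job in, once; it reports no verdict.
Trained networks look in the newest picture that a camera, given by its name, has taken for a name from the list of things; names that differ only in an ending like _2 or _b are one class to them, and where a whole thing is asked for, a point or a joint stands for the part that bears it (a point fixed in the world has none). Each returns a list of dicts, best first, with "conf" (0 to 1); they miss things now and then, are a little off and sometimes report something else, mostly with a low value. They report only what shows in the picture. A call takes as long as a camera call.
- search_frame(thing, camera): "position" ([column, row] in pixels, amid what is visible of it).
The state is a dict: "time_s": time; "qpos": joint angles; "joint_velocities": joint speeds; "effort": joint torques, N m; "tool_pos": TCP position; "tool_rot": TCP orientation; "force": force on the tool from outside, world axes, zero at the start; "wrist_torque": the same for the moment, N m; "grip_width": finger opening in m.
Only numpy, scipy, OpenCV 4.12 (cv2) and the standard library are available. Lean on these libraries where they do the work, as an engineer would, in place of code of your own. Each camera call takes 0.05 s, during which the arm holds its last target.

## Working session

There is one attempt and no reset: what is moved stays moved. The work goes in short steps, Python scripts to look and compute and a tool call to move; the robot and the scene stay as the last step left them, time stands still between calls to the robot, and variables do not carry over. Pictures are saved under pics/ and viewed, and the job is handed in when it is done.

Besides the shell and the picture viewer there is one more tool, called after "Emit:" in YAML: its name, and indented under it one key for each argument. arm_command: Moves the arm, as the interface text tells. Its arguments: {"type":"object","properties":{"targets":{"type":"array","items":{"type":"array","items":{"type":"array","items":{"type":"number"}}}},"newtons":{"type":"number"}},"required":["targets"]}

```bash
mkdir -p pics
cat > h.py <<'E'
from cell import *
import numpy as np, cv2
from scipy.spatial.transform import Rotation as R
def att(a):
    a=np.array(a,float)
    return a if a.shape==(3,3) else R.from_euler('xyz',a,degrees=True).as_matrix()
def w(c,u,v,d=None):
    if d is None:
        p=c['z_map'][int(v)-1:int(v)+2,int(u)-1:int(u)+2]; d=np.median(p[p>0])
    K=c['K']; r=np.array([(u-K[0][2])/K[0][0],(v-K[1][2])/K[1][1],1])*d
    return att(c['attitude'])@r+np.array(c['origin'])
def cloud(c):
    v,u=np.mgrid[0:384,0:512]; K=np.array(c['K']); d=c['z_map']
    r=np.stack([(u-K[0,2])/K[0,0]*d,(v-K[1,2])/K[1,1]*d,d],-1)
    return r@att(c['attitude']).T+np.array(c['origin'])
def save(c,n): cv2.imwrite('pics/'+n,c['img'][:,:,::-1])
E
python3 - <<'E'
from h import *
for n in ['top','side']:
    c=read_camera(n); save(c,n+'0.png'); print(n,c['origin'],c['attitude'])
    for t in ['tin_a_mid','tray','mat','spool_mid','jar_mid','driver_grip']:
        for r in search_frame(t,n):
            if r['conf']>.2: print(n,t,round(r['conf'],2),np.round(r['position']),np.round(w(c,*r['position']),3))
print(get_obs())
E
```

```text
top [ 0.44671971 -0.00186662  0.93198268] [-1.68325567e+02  2.24640440e-04 -9.26807120e+01]
top tin_a_mid 0.86 [404. 244.] [ 0.49  -0.324  0.068]
top tray 0.74 [160. 240.] [0.528 0.219 0.004]
top mat 0.93 [348. 256.] [ 0.469 -0.203  0.065]
top spool_mid 0.88 [237. 154.] [0.718 0.03  0.038]
top jar_mid 0.66 [140. 152.] [0.732 0.257 0.043]
top driver_grip 0.71 [337. 137.] [ 0.752 -0.211  0.024]
side [0.47805299 0.6887435  0.95683599] [-1.41332677e+02 -1.92630251e-02 -1.69634203e+02]
side tin_a_mid 0.96 [310. 117.] [ 0.5   -0.307  0.059]
side tray 0.94 [267. 288.] [0.538 0.228 0.003]
side mat 0.62 [299. 158.] [ 0.515 -0.19   0.002]
side spool_mid 0.61 [207. 207.] [0.723 0.054 0.04 ]
side jar_mid 0.93 [173. 287.] [0.741 0.282 0.044]
side driver_grip 0.65 [214. 140.] [ 0.769 -0.201  0.022]
{'time_s': 0.7, 'qpos': array([-68.17676053,  18.39060908,  -4.01759712,  83.1070447 ,
         1.29333216,  78.54069278,  -3.25779623]), 'joint_velocities': array([-0.01506062,  0.0348863 ,  0.02440678,  0.05436326,  0.05051613,
        0.04967606, -0.02115279]), 'effort': array([-5.51303474e-04, -4.90940487e+01, -4.03338159e-01, -3.12712097e+01,
       -6.37293700e-02,  3.31462885e-02,  2.26481558e-05]), 'tool_pos': array([0.23311336, 0.60678803, 0.22260608]), 'tool_rot': array([1.79993301e+02, 6.06328609e-04, 1.58988839e+02]), 'force': array([-0.45237199, -0.8298708 ,  0.34255407]), 'wrist_torque': array([-0.04576767, -0.00172434, -0.02089913]), 'grip_width': 0.08719090151182804}
```

View pictures.

View pics/top0.png

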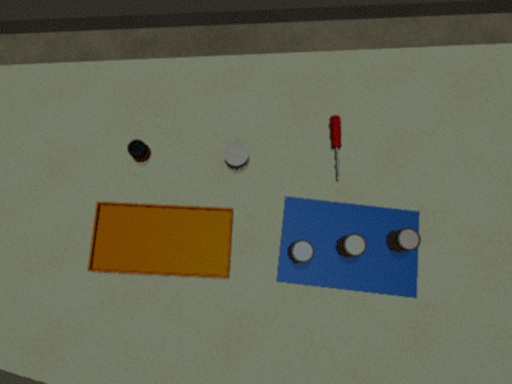

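View pics/side0.png

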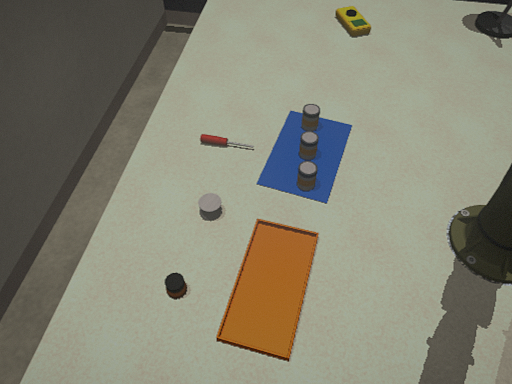

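Run:
```python
from h import *
from scipy import ndimage as nd
for n in ['top','side']:
    c=read_camera(n); P=cloud(c); z=P[...,2]; ok=c['z_map']>0
    hsv=cv2.cvtColor(c['img'],cv2.COLOR_RGB2HSV)
    for nm,m in [('lid',ok&(z>.06)&(z<.075)),('orange',ok&(hsv[...,0]>5)&(hsv[...,0]<20)&(hsv[...,1]>150)&(z<.03)),('blue',ok&(hsv[...,0]>98)&(hsv[...,0]<120)&(hsv[...,1]>120)&(z<.01))]:
        l,k=nd.label(m)
        for i in range(1,k+1):
            q=P[l==i]
            if len(q)<100: continue
            rc=cv2.minAreaRect(q[:,:2].astype(np.float32)*1000)
            print(n,nm,len(q),np.round(rc[0]),np.round(rc[1]),round(rc[2],1),'z',q[:,2].mean().round(4),'circ',cv2.minEnclosingCircle(q[:,:2].astype(np.float32)*1000) if nm=='lid' else '')
```

```text
top lid 461 [ 498. -334.] [51. 50.] 36.4 z 0.0679 circ ((498.8475341796875, -333.9569396972656), 26.379549026489258)
top lid 455 [ 492. -217.] [51. 48.] 88.3 z 0.0679 circ ((491.59197998046875, -217.1695556640625), 25.89905548095703)
top lid 448 [ 483. -102.] [50. 49.] 88.1 z 0.068 circ ((483.6410827636719, -102.93531799316406), 25.546396255493164)
top orange 7409 [531. 212.] [318. 161.] 84.6 z 0.0059 circ 
top blue 9939 [ 495. -221.] [318. 199.] 80.7 z 0.0023 circ 
side lid 194 [1614. -645.] [ 17. 261.] 1.0 z 0.0672 circ ((1612.697998046875, -645.4837646484375), 130.57363891601562)
side lid 187 [ 503. -330.] [52. 52.] 48.1 z 0.0667 circ ((503.8383483886719, -331.8484191894531), 27.9266357421875)
side lid 219 [ 495. -213.] [53. 49.] 81.1 z 0.0666 circ ((496.97760009765625, -213.63372802734375), 28.164030075073242)
side lid 251 [ 487. -100.] [48. 53.] 8.0 z 0.0671 circ ((487.2615051269531, -100.53730773925781), 27.340829849243164)
side lid 173 [43. 37.] [ 29. 108.] 40.7 z 0.0674 circ ((32.47926712036133, 28.165239334106445), 53.98109436035156)
side orange 8804 [530. 209.] [336. 158.] 84.6 z 0.0058 circ 
side blue 4146 [ 496. -218.] [323. 198.] 80.7 z 0.0016 circ
```

Three tins at about (0.485,-0.102), (0.493,-0.215), (0.501,-0.332), and the tray centre at (0.531,0.211). Top pixels are tins (302,251), (354,245), (408,239) and tray (162,240). The sizes match in both cameras. The jaws should open along world x (yaw 90).

```bash
cat > go.py <<'E'
from h import *
import sys
def go(*ts):
    o=get_obs(); p=np.array(o['tool_pos']); Rm=att(o['tool_rot'])
    print('t',round(o['time_s'],2),'tcp',p.round(4),'rot',np.round(o['tool_rot'],2),'F',np.round(o['force'],2),'w',round(o['grip_width'],4))
    for x,y,z,yaw in ts:
        d=Rm.T@(np.array([x,y,z])-p); rv=(R.from_matrix(Rm.T)*R.from_euler('xyz',[180,0,yaw],degrees=True)).as_rotvec(degrees=True)
        print(d.round(4),rv.round(2))
a=list(map(float,sys.argv[1:]))
go(*[a[i:i+4] for i in range(0,len(a),4)])
E
python3 go.py .53 .2 .2 90
```

```text
t 0.8 tcp [0.2331 0.6068 0.2227] rot [179.99   0.   158.98] F [ 0.06 -0.29 -0.22] w 0.0871
[-0.423  -0.2733  0.0226] [ 1.000e-02 -1.000e-02  6.898e+01]
```

Emit:
arm_command:
  targets:
    - [[-0.042,-0.027,0.002,0,0,7,-1],[-0.085,-0.055,0.004,0,0,14,-1],[-0.127,-0.082,0.007,0,0,21,-1],[-0.169,-0.109,0.009,0,0,28,-1],[-0.211,-0.137,0.011,0,0,35,-1],[-0.254,-0.164,0.013,0,0,42,-1],[-0.296,-0.191,0.016,0,0,49,-1],[-0.338,-0.218,0.018,0,0,56,-1],[-0.381,-0.246,0.02,0,0,63,-1],[-0.423,-0.273,0.022,0,0,69,-1]]

```text
time_s: 1.8
tool_pos: [0.5287, 0.2018, 0.2011]
tool_rot: [179.9, -0.0, 89.7]
force: [0.8, 0.5, 0.0]
grip_width: 0.0868
```

```bash
python3 go.py .485 -.102 .16 90 .485 -.102 .025 90
```

```text
t 1.8 tcp [0.5287 0.2018 0.2011] rot [ 1.7995e+02 -5.0000e-02  8.9730e+01] F [0.85 0.54 0.01] w 0.0868
[-0.304  -0.0423  0.0408] [ 0.05 -0.05 -0.27]
[-0.3041 -0.0424  0.1758] [ 0.05 -0.05 -0.27]
```

Emit:
arm_command:
  targets:
    - [[-0.04,-0.006,0.005,0,0,0,-1],[-0.085,-0.012,0.01,0,0,0,-1],[-0.13,-0.018,0.02,0,0,0,-1],[-0.175,-0.025,0.025,0,0,0,-1],[-0.22,-0.032,0.03,0,0,0,-1],[-0.26,-0.038,0.035,0,0,0,-1],[-0.29,-0.042,0.04,0,0,0,-1],[-0.304,-0.044,0.04,0,0,0,-1],[-0.304,-0.044,0.04,0,0,0,-1]]

```text
time_s: 2.7
tool_pos: [0.4835, -0.1021, 0.161]
tool_rot: [180.0, -0.0, 89.8]
force: [-0.4, 0.3, 0.2]
grip_width: 0.0871
```

```bash
python3 go.py .485 -.102 .025 90;  python3 - <<'E'
from h import *
c=read_camera('wrist'); save(c,'w1.png'); P=cloud(c); z=P[...,2]; m=(c['z_map']>0)&(z>.058)&(z<.075)
l,k,s,_=cv2.connectedComponentsWithStats(m.astype(np.uint8))
for i in range(1,l):
    if s[i,4]>200:
        q=P[k==i][:,:2].astype(np.float32); print(s[i],cv2.minAreaRect(q),cv2.minEnclosingCircle(q))
E
```

```text
t 2.7 tcp [ 0.4835 -0.1021  0.161 ] rot [179.97  -0.    89.78] F [-0.43  0.32  0.18] w 0.0871
[1.000e-04 1.400e-03 1.361e-01] [ 0.03 -0.   -0.22]
[ 227  167   58   58 2574] ((0.48628899455070496, -0.10251213610172272), (0.05092102289199829, 0.050721872597932816), 67.00981140136719) ((0.48634782433509827, -0.10287604480981827), 0.025874638929963112)
[ 238  280   52   27 1116] ((0.4942958354949951, -0.20265425741672516), (0.05054166913032532, 0.024550626054406166), 0.21845458447933197) ((0.4942875802516937, -0.21324068307876587), 0.02534664049744606)
```

View pics/w1.png

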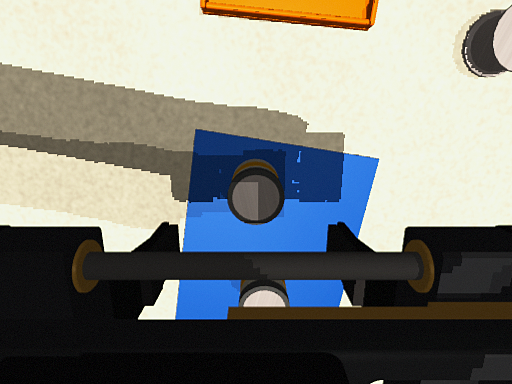

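The wrist view shows tin 1 at (256,195), measured (0.486,-0.1025), between the open fingers. Descending and gripping.

Emit:
arm_command:
  targets:
    - [[0,0.002,0.03,0,0,0,-1],[0,0.002,0.06,0,0,0,-1],[0,0.002,0.09,0,0,0,-1],[0,0.002,0.115,0,0,0,-1],[0,0.002,0.13,0,0,0,-1],[0,0.002,0.136,0,0,0,-1],[0,0.002,0.136,0,0,0,-1]]

```text
time_s: 3.45
tool_pos: [0.4858, -0.0987, 0.0242]
tool_rot: [-179.9, -0.0, 90.1]
force: [0.4, 0.2, -0.0]
grip_width: 0.0866
```

Emit:
arm_command:
  targets:
    - [[0,0,0,0,0,0,1],[0,0,0,0,0,0,1],[0,0,0,0,0,0,1],[0,0,0,0,0,0,1],[0,0,0,0,0,0,1],[0,0,0,0,0,0,1],[0,0,0,0,0,0,1],[0,0,0,0,0,0,1]]
  newtons: 30

```text
time_s: 4.25
tool_pos: [0.4858, -0.1006, 0.0249]
tool_rot: [180.0, -0.0, 90.0]
force: [-0.5, 0.9, 2.2]
grip_width: 0.0493
```

Emit:
arm_command:
  targets:
    - [[0,0,-0.005,0,0,0,1],[0,0,-0.02,0,0,0,1],[0,0,-0.04,0,0,0,1],[0,0,-0.06,0,0,0,1],[0,0,-0.08,0,0,0,1],[0,0,-0.09,0,0,0,1],[0,0,-0.09,0,0,0,1],[0,0,-0.09,0,0,0,1],[0,0,-0.09,0,0,0,1],[0,0,-0.09,0,0,0,1]]

```text
time_s: 5.25
tool_pos: [0.4849, -0.1005, 0.1137]
tool_rot: [-179.9, 0.0, 90.0]
force: [0.6, 0.3, -1.4]
grip_width: 0.0491
```

```bash
python3 go.py .522 .121 .125 90;python3 - <<'E'
from h import *
F=[]
for i in range(4):
    c=read_camera('wrist'); F.append(get_obs()['force'])
print(np.mean(F,0),np.std(F,0)); save(c,'w2.png')
E
```

```text
t 5.25 tcp [ 0.4849 -0.1005  0.1137] rot [-1.7989e+02  1.0000e-02  8.9990e+01] F [ 0.58  0.26 -1.36] w 0.0491
[ 0.2215  0.037  -0.0114] [-0.11  0.01 -0.01]
[ 0.47338622 -0.33107076 -1.39035272] [0.74862058 0.49422827 0.66081811]
```

View pics/w2.png

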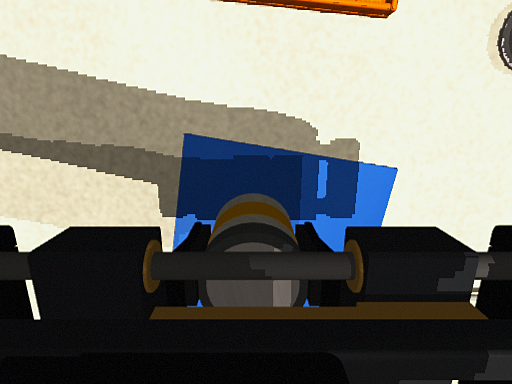

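Tin 1 weighs about 1.4 N (noisy), so it is light. Carrying it to the far slot (0.539,0.301) and averaging the force again on the way.

```bash
python3 go.py .539 .302 .12 90
python3 - <<'E'
from h import *
F=[]
for i in range(8):
    c=read_camera('wrist'); F.append(get_obs()['force'][2])
print(np.mean(F),np.std(F))
E
```

```text
t 5.45 tcp [ 0.4855 -0.1006  0.1144] rot [-1.7996e+02  1.0000e-02  8.9980e+01] F [ 1.09 -1.16 -1.28] w 0.0494
[ 0.4026  0.0534 -0.0057] [-0.04  0.01 -0.02]
-1.309971625955738 0.42556572395223735
```

Emit:
arm_command:
  targets:
    - [[0.02,0.003,-0.005,0,0,0,1],[0.05,0.007,-0.005,0,0,0,1],[0.09,0.012,-0.005,0,0,0,1],[0.13,0.017,-0.005,0,0,0,1],[0.17,0.023,-0.005,0,0,0,1],[0.21,0.028,-0.005,0,0,0,1],[0.25,0.033,-0.005,0,0,0,1],[0.29,0.039,-0.005,0,0,0,1],[0.33,0.044,-0.005,0,0,0,1],[0.36,0.048,-0.005,0,0,0,1]]

```text
time_s: 6.85
tool_pos: [0.5334, 0.2628, 0.1196]
tool_rot: [-180.0, -0.1, 90.1]
force: [-0.5, 0.5, -0.3]
grip_width: 0.0492
```

Emit:
arm_command:
  targets:
    - [[0.02,0.003,0,0,0,0,1],[0.035,0.005,0,0,0,0,1],[0.043,0.005,0,0,0,0,1],[0.043,0.005,0.02,0,0,0,1],[0.043,0.005,0.045,0,0,0,1],[0.043,0.005,0.065,0,0,0,1],[0.043,0.005,0.078,0,0,0,1],[0.043,0.005,0.084,0,0,0,1],[0.043,0.005,0.084,0,0,0,1]]

```text
time_s: 7.75
tool_pos: [0.5387, 0.3016, 0.0353]
tool_rot: [-180.0, 0.0, 89.9]
force: [-0.0, -0.0, -2.0]
grip_width: 0.0492
```

```bash
python3 go.py .539 .302 .0275 90
python3 - <<'E'
from h import *
c=read_camera('wrist'); save(c,'w3.png'); c=read_camera('side'); save(c,'s3.png')
E
python3 go.py .539 .302 .0275 90
```

```text
t 7.75 tcp [0.5387 0.3016 0.0353] rot [-1.7996e+02  5.0000e-02  8.9920e+01] F [-0.03 -0.01 -2.04] w 0.0492
[0.0004 0.0003 0.0078] [-0.04  0.05 -0.08]
t 7.85 tcp [0.5396 0.3025 0.0367] rot [ 1.7992e+02 -5.0000e-02  8.9960e+01] F [ 0.49 -0.12 -1.25] w 0.0493
[-0.0005 -0.0006  0.0092] [ 0.08 -0.05 -0.04]
```

View pics/s3.png

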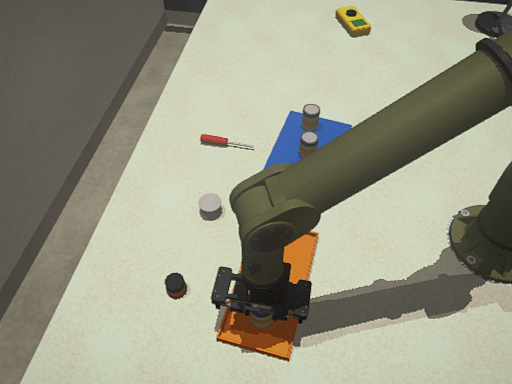

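The side view shows the gripper and tin over the tray's near end at (262,310). Lowering until contact and releasing.

Emit:
arm_command:
  targets:
    - [[0,0,0.004,0,0,0,1],[0,0,0.006,0,0,0,1],[0,0,0.008,0,0,0,1],[0,0,0.008,0,0,0,1],[0,0,0.008,0,0,0,1]]

```text
time_s: 8.35
tool_pos: [0.5388, 0.3025, 0.0277]
tool_rot: [180.0, -0.0, 90.0]
force: [-0.3, 0.2, -1.3]
grip_width: 0.0492
```

Emit:
arm_command:
  targets:
    - [[0,0,0.001,0,0,0,1],[0,0,0.001,0,0,0,1],[0,0,0.001,0,0,0,0.2],[0,0,0.001,0,0,0,-0.2],[0,0,0.001,0,0,0,-1],[0,0,0.001,0,0,0,-1],[0,0,0.001,0,0,0,-1],[0,0,0.001,0,0,0,-1]]

```text
time_s: 9.15
tool_pos: [0.5388, 0.3024, 0.0267]
tool_rot: [180.0, -0.0, 90.0]
force: [0.6, 0.6, 0.2]
grip_width: 0.0764
```

Emit:
arm_command:
  targets:
    - [[0,0,-0.02,0,0,0,-1],[0,0,-0.05,0,0,0,-1],[0,0,-0.085,0,0,0,-1],[0,0,-0.12,0,0,0,-1],[-0.01,-0.002,-0.13,0,0,0,-1],[-0.05,-0.005,-0.13,0,0,0,-1],[-0.1,-0.01,-0.13,0,0,0,-1],[-0.15,-0.015,-0.13,0,0,0,-1],[-0.2,-0.02,-0.13,0,0,0,-1],[-0.25,-0.025,-0.13,0,0,0,-1]]

```text
time_s: 10.15
tool_pos: [0.5126, 0.051, 0.156]
tool_rot: [-180.0, -0.0, 90.0]
force: [1.2, 0.4, 0.8]
grip_width: 0.087
```

```bash
cat > tins.py <<'E'
from h import *
import sys
n=sys.argv[1]
c=read_camera(n); save(c,sys.argv[2]); P=cloud(c); z=P[...,2]; m=(c['z_map']>0)&(z>.058)&(z<.078)
l,k,s,_=cv2.connectedComponentsWithStats(m.astype(np.uint8))
for i in range(1,l):
    if s[i,4]>100:
        q=P[k==i]; print(s[i],np.round(q.mean(0),4),[np.round(a,4) for a in cv2.minAreaRect(q[:,:2].astype(np.float32))])
E
python3 tins.py top t4.png; python3 tins.py side s4.png; python3 go.py .493 -.2155 .16 90
```

```text
[104 224  25  24 474] [0.5356 0.2982 0.0696] [array([0.5362, 0.2993]), array([0.0503, 0.0502]), np.float64(88.1295)]
[395 228  25  24 469] [ 0.4984 -0.3334  0.0677] [array([ 0.4982, -0.3342]), array([0.0502, 0.0498]), np.float64(87.379)]
[342 234  25  23 458] [ 0.4914 -0.2162  0.0679] [array([ 0.4917, -0.2169]), array([0.0509, 0.0475]), np.float64(86.8106)]
[  0   0  38  40 268] [ 1.6129 -0.6331  0.0681] [array([ 1.6145, -0.644 ]), array([0.2685, 0.0175]), np.float64(89.267)]
[475 214  37  40 261] [0.0419 0.044  0.0681] [array([0.0434, 0.0309]), array([0.0362, 0.1134]), np.float64(34.796)]
[249 295  25  25 491] [0.5395 0.3045 0.0697] [array([0.5397, 0.3027]), array([0.0505, 0.0512]), np.float64(10.1875)]
t 10.25 tcp [0.5126 0.0442 0.1564] rot [-1.7995e+02  1.5000e-01  8.9300e+01] F [-0.36 -0.25  0.34] w 0.0872
[-0.26   -0.0165 -0.0029] [-0.05  0.15 -0.7 ]
```

View pics/s4.png

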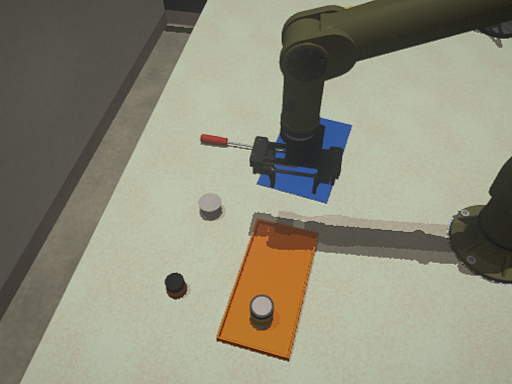

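Tin 1 stands upright in the tray at (262,308), about (0.538,0.301), with its lid 70 mm up as expected. Next is tin 2.

Emit:
arm_command:
  targets:
    - [[-0.04,-0.003,0,0,0,0,-1],[-0.085,-0.006,0,0,0,0,-1],[-0.13,-0.009,0,0,0,0,-1],[-0.175,-0.012,0,0,0,0,-1],[-0.215,-0.015,0,0,0,0,-1],[-0.245,-0.017,0,0,0,0,-1],[-0.258,-0.018,0,0,0,0,-1],[-0.26,-0.018,0,0,0,0,-1],[-0.26,-0.018,0,0,0,0,-1]]

```text
time_s: 11.15
tool_pos: [0.4955, -0.206, 0.1561]
tool_rot: [-180.0, -0.0, 90.0]
force: [0.2, -0.1, -0.2]
grip_width: 0.0869
```

```bash
python3 tins.py wrist w5.png; python3 go.py .4935 -.2155 .025 90
```

```text
[ 223  180   57   58 2606] [ 0.4944 -0.2153  0.0685] [array([ 0.4945, -0.2167]), array([0.0511, 0.0497]), np.float64(88.8412)]
[237 295  44  12 368] [ 0.5011 -0.3123  0.0649] [array([ 0.5018, -0.3149]), array([0.0132, 0.0433]), np.float64(89.4687)]
t 11.2 tcp [ 0.4958 -0.2052  0.1562] rot [-1.7996e+02 -5.0000e-02  9.0060e+01] F [-0.91  0.23  0.67] w 0.0869
[-0.0104 -0.0022  0.1312] [-0.04 -0.05  0.06]
```

View pics/w5.png

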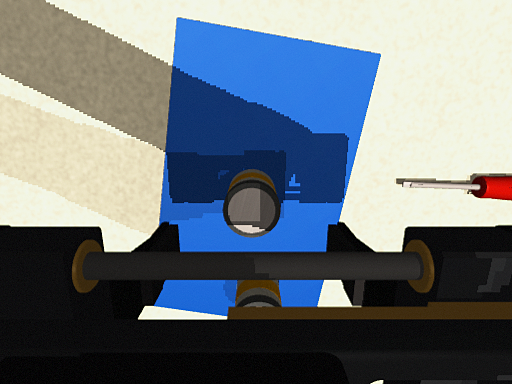

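The wrist view shows tin 2 at (251,208), measured (0.4945,-0.216). The TCP needs about 10 mm more in -y.

Emit:
arm_command:
  targets:
    - [[-0.01,-0.001,0.02,0,0,0,-1],[-0.011,-0.001,0.05,0,0,0,-1],[-0.011,-0.001,0.085,0,0,0,-1],[-0.011,-0.001,0.11,0,0,0,-1],[-0.011,-0.001,0.125,0,0,0,-1],[-0.011,-0.001,0.131,0,0,0,-1],[-0.011,-0.001,0.131,0,0,0,-1]]

```text
time_s: 11.9
tool_pos: [0.4949, -0.2168, 0.0255]
tool_rot: [-180.0, -0.0, 90.0]
force: [1.5, 0.6, 0.2]
grip_width: 0.0871
```

Emit:
arm_command:
  targets:
    - [[0,0,0,0,0,0,1],[0,0,0,0,0,0,1],[0,0,0,0,0,0,1],[0,0,0,0,0,0,1],[0,0,0,0,0,0,1],[0,0,0,0,0,0,1],[0,0,0,0,0,0,1],[0,0,0,0,0,0,1]]

```text
time_s: 12.7
tool_pos: [0.4947, -0.2176, 0.0259]
tool_rot: [-180.0, -0.0, 90.0]
force: [-1.0, -0.2, 3.0]
grip_width: 0.0491
```

Emit:
arm_command:
  targets:
    - [[0,0,-0.005,0,0,0,1],[0,0,-0.02,0,0,0,1],[0,0,-0.04,0,0,0,1],[0,0,-0.06,0,0,0,1],[0,0,-0.08,0,0,0,1],[0,0,-0.09,0,0,0,1],[0,0,-0.09,0,0,0,1],[0,0,-0.09,0,0,0,1],[0,0,-0.09,0,0,0,1],[0,0,-0.09,0,0,0,1]]

```text
time_s: 13.7
tool_pos: [0.494, -0.2173, 0.1147]
tool_rot: [-179.9, -0.0, 90.0]
force: [0.1, 0.7, -4.3]
grip_width: 0.0492
```

```bash
python3 - <<'E'
from h import *
F=[]
for i in range(8):
    c=read_camera('wrist'); F.append(get_obs()['force'][2])
print(np.mean(F),np.std(F)); save(c,'w6.png')
E
python3 go.py .522 .121 .115 90
```

```text
-4.492798546140891 0.3512352771849668
t 14.1 tcp [ 0.4947 -0.2176  0.1156] rot [-180.     -0.     89.98] F [ 0.5  -0.2  -3.94] w 0.0492
[0.3386 0.0272 0.0007] [-0.   -0.   -0.02]
```

View pics/w6.png

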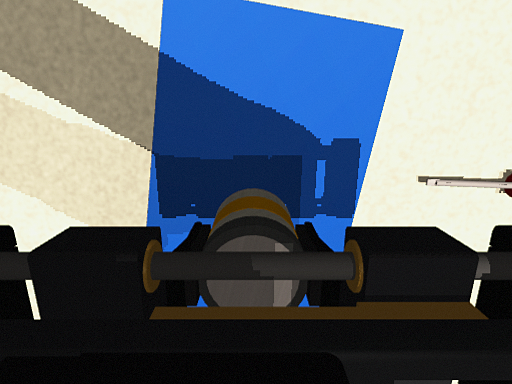

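Tin 2 weighs 4.5 N, so it is the heavy one. Setting it back on the mat.

Emit:
arm_command:
  targets:
    - [[0,0,0.02,0,0,0,1],[0,0,0.045,0,0,0,1],[0,0,0.07,0,0,0,1],[0,0,0.083,0,0,0,1],[0,0,0.088,0,0,0,1],[0,0,0.0895,0,0,0,1],[0,0,0.09,0,0,0,1],[0,0,0.09,0,0,0,1]]

```text
time_s: 14.9
tool_pos: [0.4956, -0.2178, 0.0267]
tool_rot: [179.9, 0.0, 90.0]
force: [-0.1, -0.5, -4.5]
grip_width: 0.0494
```

Emit:
arm_command:
  targets:
    - [[0,0,0,0,0,0,0.2],[0,0,0,0,0,0,-0.2],[0,0,0,0,0,0,-1],[0,0,0,0,0,0,-1],[0,0,0,0,0,0,-1],[0,0,0,0,0,0,-1],[0,0,0,0,0,0,-1]]

```text
time_s: 15.6
tool_pos: [0.4948, -0.2176, 0.0258]
tool_rot: [180.0, -0.0, 90.0]
force: [0.1, -0.2, -0.1]
grip_width: 0.0826
```

Emit:
arm_command:
  targets:
    - [[0,0,-0.02,0,0,0,-1],[0,0,-0.05,0,0,0,-1],[0,0,-0.085,0,0,0,-1],[0,0,-0.12,0,0,0,-1],[-0.02,0,-0.13,0,0,0,-1],[-0.05,0.003,-0.13,0,0,0,-1],[-0.085,0.006,-0.13,0,0,0,-1],[-0.105,0.007,-0.13,0,0,0,-1],[-0.114,0.007,-0.13,0,0,0,-1],[-0.114,0.007,-0.13,0,0,0,-1]]

```text
time_s: 16.6
tool_pos: [0.501, -0.3327, 0.1555]
tool_rot: [-180.0, 0.0, 89.9]
force: [0.1, 0.6, -0.3]
grip_width: 0.0872
```

```bash
python3 tins.py wrist w7.png; python3 tins.py side s7.png;python3 go.py .5015 -.332 .025 90
```

```text
[ 212   17   66   73 3796] [ 0.4956 -0.2168  0.0686] [array([ 0.4954, -0.2171]), array([0.0512, 0.0502]), np.float64(89.5619)]
[ 224  170   58   59 2672] [ 0.5013 -0.3334  0.0685] [array([ 0.5012, -0.3349]), array([0.0501, 0.0513]), np.float64(1.5462)]
[  0   0  38  39 256] [ 1.6129 -0.6336  0.0676] [array([ 1.612 , -0.6427]), array([0.0152, 0.2636]), np.float64(0.3026)]
[302 104  18  14 193] [ 0.5013 -0.3286  0.0663] [array([ 0.5007, -0.331 ]), array([0.0536, 0.0502]), np.float64(66.3076)]
[300 131  18  16 224] [ 0.496  -0.2111  0.0666] [array([ 0.4957, -0.2123]), array([0.0478, 0.055 ]), np.float64(7.8369)]
[475 214  37  41 263] [0.0428 0.0429 0.068 ] [array([0.0436, 0.0298]), array([0.0373, 0.1158]), np.float64(34.2134)]
[249 295  25  25 490] [0.5395 0.3045 0.0697] [array([0.5401, 0.3026]), array([0.0501, 0.0511]), np.float64(20.0103)]
t 16.7 tcp [ 0.5019 -0.3303  0.1554] rot [-1.7998e+02 -8.0000e-02  9.0030e+01] F [-0.55  0.6   0.09] w 0.0869
[-0.0019 -0.0003  0.1304] [-0.02 -0.08  0.03]
```

View pics/w7.png

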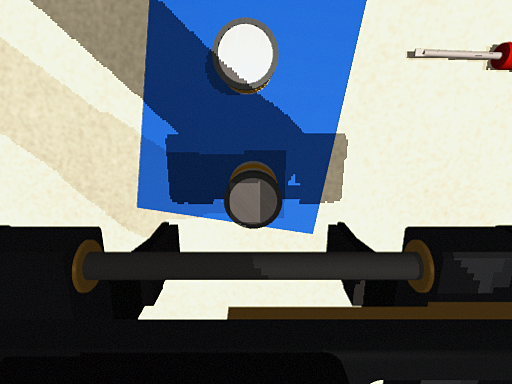

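View pics/s7.png

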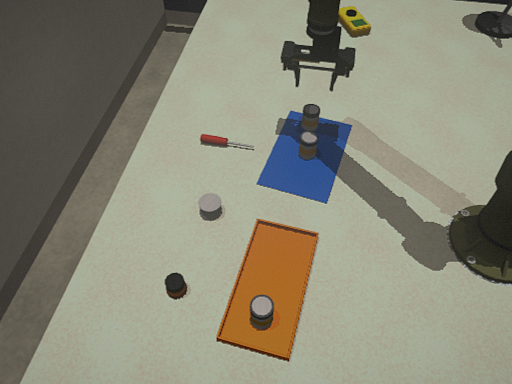

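Tin 2 is back upright at (0.495,-0.217); in the wrist view it is at (246,52). Tin 3 is at wrist pixel (253,200), measured (0.501,-0.334). Grasping tin 3.

Emit:
arm_command:
  targets:
    - [[-0.003,0,0.02,0,0,0,-1],[-0.003,0,0.05,0,0,0,-1],[-0.003,0,0.085,0,0,0,-1],[-0.003,0,0.11,0,0,0,-1],[-0.003,0,0.124,0,0,0,-1],[-0.003,0,0.13,0,0,0,-1],[-0.003,0,0.13,0,0,0,-1]]

```text
time_s: 17.4
tool_pos: [0.502, -0.3339, 0.0257]
tool_rot: [-180.0, -0.0, 90.0]
force: [0.9, 0.7, 1.1]
grip_width: 0.0871
```

Emit:
arm_command:
  targets:
    - [[0,0,0,0,0,0,1],[0,0,0,0,0,0,1],[0,0,0,0,0,0,1],[0,0,0,0,0,0,1],[0,0,0,0,0,0,1],[0,0,0,0,0,0,1],[0,0,0,0,0,0,1],[0,0,0,0,0,0,1]]

```text
time_s: 18.2
tool_pos: [0.5017, -0.3346, 0.0259]
tool_rot: [180.0, -0.0, 90.0]
force: [-1.4, 1.1, 2.0]
grip_width: 0.0491
```

Emit:
arm_command:
  targets:
    - [[0,0,-0.005,0,0,0,1],[0,0,-0.02,0,0,0,1],[0,0,-0.04,0,0,0,1],[0,0,-0.07,0,0,0,1],[0,0,-0.1,0,0,0,1],[0,0,-0.12,0,0,0,1],[0,0,-0.12,0,0,0,1],[0,0,-0.12,0,0,0,1],[0,0,-0.12,0,0,0,1],[0,0,-0.12,0,0,0,1]]

```text
time_s: 19.2
tool_pos: [0.5009, -0.334, 0.1442]
tool_rot: [-179.9, -0.1, 90.0]
force: [-0.4, 0.2, -2.3]
grip_width: 0.0492
```

```bash
python3 - <<'E'
from h import *
F=[]
for i in range(8):
    c=read_camera('wrist'); F.append(get_obs()['force'][2])
print(np.mean(F),np.std(F))
E
python3 go.py .522 .121 .15 90
```

```text
-1.4841429982577399 0.34716174220000684
t 19.6 tcp [ 0.5017 -0.3346  0.1456] rot [-179.99   -0.     89.98] F [-0.49  0.82 -1.39] w 0.0492
[ 0.4556  0.0202 -0.0044] [-0.01 -0.   -0.02]
```

Tin 3 weighs 1.5 N, so it is light. Carrying it to the near slot.

Emit:
arm_command:
  targets:
    - [[0.02,0.001,-0.004,0,0,0,1],[0.06,0.003,-0.004,0,0,0,1],[0.1,0.005,-0.004,0,0,0,1],[0.145,0.007,-0.004,0,0,0,1],[0.19,0.009,-0.004,0,0,0,1],[0.235,0.011,-0.004,0,0,0,1],[0.28,0.013,-0.004,0,0,0,1],[0.325,0.015,-0.004,0,0,0,1],[0.37,0.017,-0.004,0,0,0,1],[0.41,0.018,-0.004,0,0,0,1]]

```text
time_s: 20.6
tool_pos: [0.5198, 0.0779, 0.1501]
tool_rot: [180.0, -0.1, 90.0]
force: [0.7, -0.2, -0.5]
grip_width: 0.0493
```

Emit:
arm_command:
  targets:
    - [[0.025,0.001,0,0,0,0,1],[0.04,0.002,0,0,0,0,1],[0.046,0.002,0,0,0,0,1],[0.046,0.002,0.02,0,0,0,1],[0.046,0.002,0.05,0,0,0,1],[0.046,0.002,0.08,0,0,0,1],[0.046,0.002,0.105,0,0,0,1],[0.046,0.002,0.115,0,0,0,1],[0.046,0.002,0.115,0,0,0,1],[0.046,0.002,0.115,0,0,0,1]]

```text
time_s: 21.6
tool_pos: [0.5229, 0.1208, 0.0358]
tool_rot: [179.9, -0.0, 89.9]
force: [-0.3, -0.1, -1.8]
grip_width: 0.0493
```

```bash
python3 go.py .522 .121 .028 90
```

```text
t 21.6 tcp [0.5229 0.1208 0.0358] rot [ 1.7991e+02 -1.0000e-02  8.9910e+01] F [-0.29 -0.09 -1.79] w 0.0493
[ 0.0002 -0.0009  0.0078] [ 0.09 -0.01 -0.09]
```

Emit:
arm_command:
  targets:
    - [[0,0,0.004,0,0,0,1],[0,0,0.006,0,0,0,1],[0,0,0.007,0,0,0,1],[0,0,0.0075,0,0,0,1],[0,0,0.0075,0,0,0,1],[0,0,0.0075,0,0,0,1]]

```text
time_s: 22.2
tool_pos: [0.5221, 0.1216, 0.0278]
tool_rot: [180.0, -0.0, 90.0]
force: [-2.5, -0.1, 4.7]
grip_width: 0.049
```

```bash
python3 go.py .522 .121 .028 90
```

```text
t 22.2 tcp [0.5221 0.1216 0.0278] rot [ 1.7998e+02 -3.0000e-02  8.9990e+01] F [-2.53 -0.1   4.66] w 0.049
[-0.0006 -0.0001 -0.0002] [ 0.02 -0.03 -0.01]
```

Contact. Releasing and retreating toward tin 2.

Emit:
arm_command:
  targets:
    - [[0,0,0,0,0,0,0.2],[0,0,0,0,0,0,-0.2],[0,0,0,0,0,0,-1],[0,0,0,0,0,0,-1],[0,0,0,0,0,0,-1],[0,0,0,0,0,0,-1],[0,0,0,0,0,0,-1]]

```text
time_s: 22.9
tool_pos: [0.5219, 0.1214, 0.0272]
tool_rot: [180.0, 0.0, 90.0]
force: [-0.1, 0.1, 0.2]
grip_width: 0.0829
```

Emit:
arm_command:
  targets:
    - [[0,0,-0.02,0,0,0,-1],[0,0,-0.05,0,0,0,-1],[0,0,-0.085,0,0,0,-1],[0,0,-0.12,0,0,0,-1],[-0.02,-0.002,-0.13,0,0,0,-1],[-0.06,-0.005,-0.13,0,0,0,-1],[-0.1,-0.008,-0.13,0,0,0,-1],[-0.14,-0.011,-0.13,0,0,0,-1],[-0.18,-0.015,-0.13,0,0,0,-1],[-0.22,-0.018,-0.13,0,0,0,-1]]

```text
time_s: 23.9
tool_pos: [0.5025, -0.1009, 0.1567]
tool_rot: [-180.0, -0.0, 89.9]
force: [0.2, -0.4, -0.5]
grip_width: 0.0871
```

Emit:
arm_command:
  targets:
    - [[-0.04,-0.003,0,0,0,0,-1],[-0.08,-0.006,0,0,0,0,-1],[-0.105,-0.008,0,0,0,0,-1],[-0.117,-0.009,0,0,0,0,-1],[-0.119,-0.009,0,0,0,0,-1],[-0.119,-0.009,0,0,0,0,-1],[-0.119,-0.009,0,0,0,0,-1]]

```text
time_s: 24.6
tool_pos: [0.4951, -0.2156, 0.1569]
tool_rot: [-180.0, -0.1, 90.1]
force: [0.3, 0.1, -0.5]
grip_width: 0.087
```

```bash
python3 tins.py wrist w8.png; python3 tins.py side s8.png;python3 go.py .495 -.217 .025 90
```

```text
[ 224  169   58   58 2648] [ 0.4956 -0.2156  0.0685] [array([ 0.4954, -0.2167]), array([0.0503, 0.0505]), np.float64(2.4573)]
[  0   0  37  41 257] [ 1.613  -0.6337  0.0678] [array([ 1.6129, -0.6366]), array([0.2679, 0.0136]), np.float64(89.8183)]
[299 131  19  16 226] [ 0.4959 -0.2109  0.0667] [array([ 0.4968, -0.2135]), array([0.0513, 0.0511]), np.float64(62.8217)]
[475 214  37  40 255] [0.0419 0.0441 0.0676] [array([0.0442, 0.0309]), array([0.0352, 0.1157]), np.float64(34.6529)]
[271 227  22  21 371] [0.5227 0.1261 0.0692] [array([0.5226, 0.1239]), array([0.0519, 0.0504]), np.float64(53.447)]
[249 295  25  25 491] [0.5395 0.3044 0.0696] [array([0.5399, 0.3028]), array([0.0508, 0.0506]), np.float64(67.9565)]
t 24.7 tcp [ 0.4952 -0.2158  0.1571] rot [-1.800e+02 -4.000e-02  9.014e+01] F [-0.51  0.74  0.23] w 0.0869
[-0.0013 -0.0002  0.1321] [-0.   -0.04  0.14]
```

View pics/s8.png

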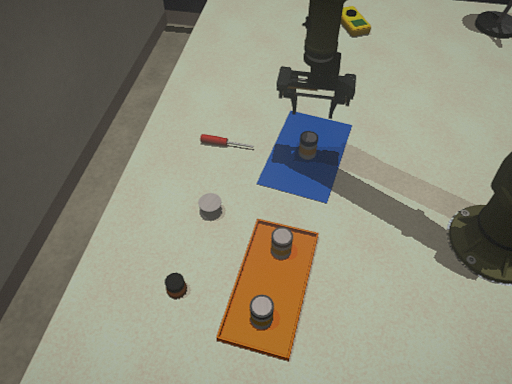

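View pics/w8.png

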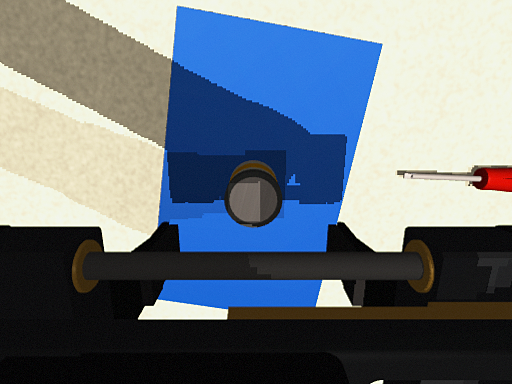

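Side view: both light tins stand upright in the tray at (282,243) and (262,310), and the bystanders are unmoved. The wrist view shows the heavy tin centred at (253,197). Grasping and lifting it.

Emit:
arm_command:
  targets:
    - [[-0.001,0,0.02,0,0,0,-1],[-0.001,0,0.05,0,0,0,-1],[-0.001,0,0.085,0,0,0,-1],[-0.001,0,0.11,0,0,0,-1],[-0.001,0,0.126,0,0,0,-1],[-0.001,0,0.132,0,0,0,-1],[-0.001,0,0.132,0,0,0,-1]]

```text
time_s: 25.4
tool_pos: [0.4948, -0.2182, 0.0251]
tool_rot: [-180.0, -0.0, 90.0]
force: [0.2, 0.4, 1.3]
grip_width: 0.087
```

Emit:
arm_command:
  targets:
    - [[0,0,0,0,0,0,1],[0,0,0,0,0,0,1],[0,0,0,0,0,0,1],[0,0,0,0,0,0,1],[0,0,0,0,0,0,1],[0,0,0,0,0,0,1],[0,0,0,0,0,0,1],[0,0,0,0,0,0,1]]
  newtons: 35

```text
time_s: 26.2
tool_pos: [0.4951, -0.2186, 0.0254]
tool_rot: [180.0, -0.0, 90.0]
force: [0.1, 0.8, 1.5]
grip_width: 0.0489
```

Emit:
arm_command:
  targets:
    - [[0,0,-0.005,0,0,0,1],[0,0,-0.02,0,0,0,1],[0,0,-0.04,0,0,0,1],[0,0,-0.07,0,0,0,1],[0,0,-0.1,0,0,0,1],[0,0,-0.13,0,0,0,1],[0,0,-0.155,0,0,0,1],[0,0,-0.17,0,0,0,1],[0,0,-0.175,0,0,0,1],[0,0,-0.175,0,0,0,1]]

```text
time_s: 27.2
tool_pos: [0.4946, -0.2185, 0.2002]
tool_rot: [180.0, -0.0, 90.0]
force: [-0.4, 0.3, -5.3]
grip_width: 0.049
```

Emit:
arm_command:
  targets:
    - [[0,0,0,0,0,0,1],[0,0,0,0,0,0,1],[0,0,0,0,0,0,1],[0,0,0,0,0,0,1],[0,0,0,0,0,0,1],[0,0,0,0,0,0,1],[0,0,0,0,0,0,1],[0,0,0,0,0,0,1]]

```text
time_s: 28.0
tool_pos: [0.4948, -0.2186, 0.2003]
tool_rot: [180.0, -0.0, 90.0]
force: [-0.8, 0.7, -3.8]
grip_width: 0.0495
```

Run:
```python
from h import *
F=[]
for i in range(6):
    c=read_camera('side'); o=get_obs(); F.append(o['force'][2])
print(np.mean(F),o['tool_pos'],o['tool_rot'],o['grip_width'],np.abs(o['joint_velocities']).max(),o['time_s']); save(c,'s9.png'); save(read_camera('wrist'),'w9.png')
```

```text
-4.382795126937357 [ 0.49477436 -0.21851695  0.2002384 ] [ 1.79992142e+02 -4.81010416e-03  8.99893471e+01] 0.049210828068961765 0.12568599274651956 28.3
```

View pics/s9.png

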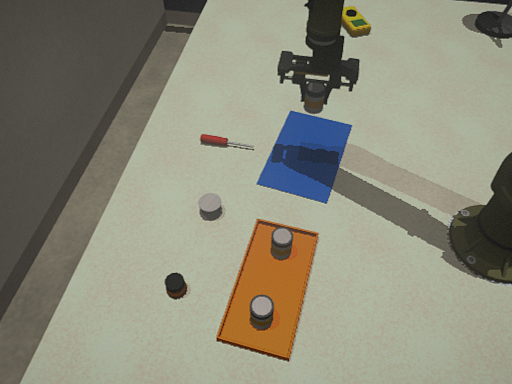

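View pics/w9.png

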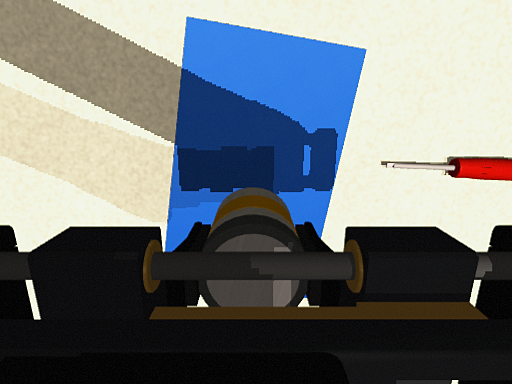

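The heavy tin hangs upright in the gripper (side pixel (315,97)) with its centre at about z = 0.21 m. The load is 4.4 N and the arm is still. The light tins are unchanged at (282,243) and (262,310).

```bash
python3 -c "
from cell import *
print(sign_off())"
```

```text
the job is handed in; nothing more can be done
None
```

I lifted each tin to weigh it. The one nearest the tray read about 1.4 N, the middle one 4.5 N and the far one 1.5 N, so the middle tin is the full one. I stood the two light tins in the tray and let go of them. I then picked up the middle tin again, held it up and handed the job in at about 28 s.

Last checks:
- **Light tins:** both stand upright in the tray at about (0.539, 0.302) and (0.522, 0.122), with their lids about 70 mm above the bench as expected.
- **Heavy tin:** it is upright and still in the fingers at a 35 N grip. I work out its centre at about 0.21 m (bottom about 0.18 m), from how far it was lifted. It read 4.4 N while held.
- **Bystanders:** the spool, jar and screwdriver look unmoved in the side view; I did not measure their positions again.

No check failed. The two cameras differed by 3–5 mm on tin positions, and single force readings varied by about 0.5 N, so I averaged eight or more for each tin's weight and six for the last 4.4 N reading.

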